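# Load the drill jig and fit its top plate

### The arm

A 6-joint arm with a two-finger parallel gripper is mounted at the origin on a cart in front of the work surface, level with it; the furniture and walls round the work are solid. World frame = base frame: x ahead of the robot, y to its left, z up, the work surface at z = 0. Lengths are in m, angles in rad, forces in N, time in s.
With the tool pointing down it reaches from about 0.4 to 0.825 m from the base axis. Payload 7 kg.
Tool frame: the origin (TCP) lies between the finger pads; the fingertips stand 22 mm ahead of it and the grasp point (between the pads) lies 3 mm ahead of it; z points along the fingers, y is the direction in which the jaws open and shut (so a half turn about z gives the same grasp; the last joint's range is limited). The gripper opens to 88 mm and grips with 3 to 60 N. Pads are 19 mm wide; open, the fingers measure 130 mm over their backs; the gripper's body (78 mm by 193 mm) begins 47 mm behind the grasp point.
Start: joints at [-0.827, 0.359, 0.012, 0, -1.224, -0.288], TCP at [0.297, -0.606, 0.249] pointing down, gripper open.
Joint ranges: [-3.07, 3.07], [-1.43, 2.12], [-1.02, 1.25], [-3.03, 1.67], [-3.05, -0], [-3.03, 3.03]. Speed limits (rad/s): [2.39, 2.39, 3.01, 3.14, 3.14, 3.14].

### API

Orientations are given as [roll, pitch, yaw] about the fixed x, y, z axes, in that order (R = Rz(yaw) Ry(pitch) Rx(roll)).
In Python, from station import * gives the robot as it stands. The module is installed in compiled form; this text tells all that it offers.
- The arm moves only by the tool move_arm, never from a script. Its argument "rows" is a list of rows, each an object with "delta_rot": the turn, a rotation vector about the world's x, y, z in degrees, a list of three; "delta_pos": the shift along the world's x, y, z in cm, a list of three; "hand": the finger opening in cm, from 0 to 8.76. A call has exactly 10 rows; each row shifts and turns the commanded pose from where the row before left it; what a row does not reach is not made up. A row lasts 1/10 s, in which the tool goes at most 50 mm and 8.59 degrees, less where a joint would pass 70% of its speed; a pose out of reach is approached as far as the arm can. A call is refused whole if a number of a shift passes 5 or a number of a turn 8.59, either way. A call with a gripper value outside its range is refused whole. The fingers move at their own pace and stop on an object; "force" is the grip in N (left out, the last holds). Time passes only in rows, so rows that do not move let the fingers close, or fill a call up. It gives the time, the measured TCP pose, the force and the opening at its end, in the units of the state.
- get_state(): the state, without advancing time (a new reading comes with each control period).
- grab_frame(name): name is "side" or "top" or "wrist"; returns the picture (420x560x3 uint8, blue, green, red); there is no depth.
- camera_info(name): a dict with "camera_matrix" (3x3 intrinsics, pixels), "dist" ([k1, k2, p1, p2, k3] as OpenCV has them; the pictures are not rectified), "world_from_camera" (4x4, takes a point from camera to world coordinates); the wrist camera has in their place "T_tool_cam" (4x4, takes a point from camera to tool coordinates, whose origin is the TCP and whose axes are the flange's). Camera axes: x right, y down, z forward; pixel columns grow to the right and rows downward; lengths in m; the calibration is good to about 2 mm. A picture is of the moment at which its call begins: read the wrist's pose just before it. camera_info takes no time and is no camera call.
- job_done(): hands the job in, once; it reports no verdict.
The state is a dict: "t": time; "q": joint angles; "qd": joint speeds; "joint_efforts": joint torques, N m; "eef_pos": TCP position; "ee_rot": TCP orientation; "force": force on the tool from outside, world axes, zero at the start; "moment": the same for the moment, N m; "width": finger opening in m.
Only numpy, scipy, OpenCV 4.12 (cv2) and the standard library are available. Lean on these libraries where they do the work, as an engineer would, in place of code of your own. Each camera call takes 0.05 s, during which the arm holds its last target.

### The job

Lay the beech block in the nest of the drill jig, flat on the bed between the two guide pins, and let go of it. Then take the drill plate by its handle and, keeping it level, lower it gently over both guide pins until it lies flat on the block; hold it all the way down (do not drop it) and release it. Leave the other tools, such as the pliers and the hex-key set, where they lie.

Things in the scene. Friction and masses are not known exactly. Their poses are not given: they have to be found in the camera images.
- jig_base: Drill jig base fixed to the bench: dark steel bed 110 x 226 x 16 mm with two upright steel guide pins. Origin: centre of its underside; x across, y along the line of the pins, z up. Pins at y = +92 and -92 mm (x = 0), 14 mm in diameter up to z = 84 mm, tapering to 6 mm at their tops, z = 100 mm.
- nest (a point): Centre of the nest on the jig's bed top (16 mm above the bench), axes as the jig's. Low steel stops 8 mm high bound it: two on each long side (|y| 47 to 77 mm), inner faces 46 mm apart, and one at each end, inner faces 158 mm apart. The middle of the long sides is open.
- drill_plate: Loose aluminium plate 80 x 222 x 12 mm, 0.3 to 0.7 kg, flat on the bench at first. Origin: centre of its underside; y along it, z up. Two 16 mm through holes at y = +92 and -92 mm (x = 0) for the guide pins, with low collars on top (to z = 20 mm). Either way round is right. Seated on the block, its underside is 61 mm above the bench.
- plate_handle (a point): Centre of the drill plate's bridge handle, 41 mm above the plate's underside at its middle: a dark steel bar 18 mm wide (plate x), 90 mm long (plate y), 26 mm high (28 to 54 mm above the plate's underside), standing on two round posts 16 mm high. Axes as the plate's.
- wood_block: Loose plain beech block 40 x 150 x 45 mm (x, y, z), about 0.15 to 0.3 kg, lying flat on the bench at the start. Origin: centre of its underside; y along its length, z up. Either way round is right.
- pliers_black: Bystander: black-handled combination pliers, 60 x 185 x 14 mm, lying flat; origin at the middle of the underside. Not to be moved.
- hexkey_set: Bystander: red folding hex-key set, 68 x 121 x 23 mm, lying flat; origin at the middle of the underside. Not to be moved.
Mind the look-alikes: they are no part of the job. There is more than one size of the wood_block; the job needs the larger.

How it is judged:
On the way, in this order (a step that is already met when the one before it is completed fails the run):
1. the block lies flat in the nest and is let go (x of wood_block in the frame of jig_base between -0.006 and 0.006 m and y of wood_block in the frame of jig_base between -0.007 and 0.007 m and z of wood_block in the frame of jig_base between 0.013 and 0.0185 m and angle between the y axis of wood_block and the y axis of jig_base, either way round below 0.1 rad and angle between wood_block's own z axis and vertical below 0.03 rad and contact force between the fingers and wood_block below 0.1 N), for 0.2 s.
2. the plate, still held and level, is over both pins and within 12 mm of the block (x of wood_block in the frame of jig_base between -0.006 and 0.006 m and y of wood_block in the frame of jig_base between -0.007 and 0.007 m and z of wood_block in the frame of jig_base between 0.013 and 0.0185 m and angle between the y axis of wood_block and the y axis of jig_base, either way round below 0.1 rad and angle between wood_block's own z axis and vertical below 0.03 rad and x of drill_plate in the frame of jig_base between -0.004 and 0.004 m and y of drill_plate in the frame of jig_base between -0.004 and 0.004 m and angle between the y axis of drill_plate and the y axis of jig_base, either way round below 0.06 rad and z of drill_plate in the frame of jig_base between 0.055 and 0.073 m and angle between drill_plate's own z axis and vertical below 0.12 rad and contact force between the fingers and drill_plate above 1 N), for 0.05 s.
At the end, for the whole second after the job is handed in: Block flat in the nest (within 6 mm across, 7 mm along, 0.1 rad, underside 13 to 18.5 mm up); drill plate on both pins (within 4 mm each way, 0.06 rad) and flat on the block (underside 58 to 63.5 mm above the jig's underside, tilt under 0.035 rad); both at rest (x of wood_block in the frame of jig_base between -0.006 and 0.006 m and y of wood_block in the frame of jig_base between -0.007 and 0.007 m and z of wood_block in the frame of jig_base between 0.013 and 0.0185 m and angle between the y axis of wood_block and the y axis of jig_base, either way round below 0.1 rad and angle between wood_block's own z axis and vertical below 0.03 rad and x of drill_plate in the frame of jig_base between -0.004 and 0.004 m and y of drill_plate in the frame of jig_base between -0.004 and 0.004 m and angle between the y axis of drill_plate and the y axis of jig_base, either way round below 0.06 rad and z of drill_plate in the frame of jig_base between 0.058 and 0.0635 m and angle between drill_plate's own z axis and vertical below 0.035 rad and linear speed of each of drill_plate, wood_block below 0.01 m/s); the robot touches nothing.
It fails at once if the plate is tipped by more than 0.3 rad (angle between drill_plate's own z axis and vertical above 0.3 rad).
It fails at once if the plate is forced: more than 60 N between plate and jig, or plate and block (contact force between drill_plate and jig_base above 60 N or contact force between drill_plate and wood_block above 60 N).
It fails at once if a bystanding tool is shifted by more than 30 mm (distance of any of pliers_black, hexkey_set from where it was at the start of the episode above 0.03 m).
It also fails if it takes over 72 s, if anything falls off the work surface, if the arm or the gripper's body presses on something with over 40 N, if the wrist force passes 120 N, or if a joint passes its speed limit or range.

## Working session

There is one attempt and no reset: what is moved stays moved. The work goes in short steps, Python scripts to look and compute and a tool call to move; the robot and the scene stay as the last step left them, time stands still between calls to the robot, and variables do not carry over. Pictures are saved under pics/ and viewed, and the job is handed in when it is done.

Besides the shell and the picture viewer there is one more tool, called after ">>>" by a JSON object that holds its "method" and its "body", one argument or row to a line. move_arm: Moves the arm, as the interface text tells. Its arguments: {"type":"object","properties":{"rows":{"type":"array"},"force":{"type":"number"}},"required":["rows"]}

```bash
mkdir -p pics
python3 - <<'E'
from station import *
import cv2
s=get_state(); print(s)
for n in ("top","side","wrist"):
    f=grab_frame(n); cv2.imwrite(f"pics/{n}0.png",f)
    print(n,camera_info(n))
E
```

```text
{'t': 0.0, 'q': array([-8.26919668e-01,  3.59386330e-01,  1.10691827e-02, -3.88362879e-04,
       -1.22409573e+00, -2.88071486e-01]), 'qd': array([-0.00199283, -0.00028212,  0.00081905, -0.00118383,  0.00159297,
       -0.0003721 ]), 'joint_efforts': array([-2.06936024e-04, -5.82725823e+01,  2.93055815e+01,  6.99714750e+00,
        6.93383030e-03, -1.37544289e-04]), 'eef_pos': array([ 0.2968982 , -0.60569274,  0.24762062]), 'ee_rot': array([ 3.13993898e+00, -1.09275776e-04, -2.68591965e+00]), 'force': array([-0.4108129 , -0.20442726, -0.54693432]), 'moment': array([ 0.00424906, -0.0436676 , -0.0334372 ]), 'width': 0.08768541767018366}
top {'camera_matrix': array([[527.2332597 ,   0.        , 284.78192436],
       [  0.        , 527.2332597 , 208.93062368],
       [  0.        ,   0.        ,   1.        ]]), 'dist': array([-0.19251972,  0.        ,  0.        ,  0.        ,  0.        ]), 'world_from_camera': array([[-0.00947593, -0.98967357,  0.14302597,  0.41766241],
       [-0.99985251,  0.01142636,  0.01282169,  0.004478  ],
       [-0.01432355, -0.14288338, -0.98963588,  1.27045
[... 512 characters left out ...]
39769,  0.52307899],
       [ 0.        ,  0.        ,  0.        ,  1.        ]])}
wrist {'camera_matrix': array([[371.70827332,   0.        , 278.58146418],
       [  0.        , 371.70827332, 207.04795796],
       [  0.        ,   0.        ,   1.        ]]), 'dist': array([-0.03608526,  0.        ,  0.        ,  0.        ,  0.        ]), 'T_tool_cam': array([[ 4.14935696e-05, -9.50319137e-01, -3.11277266e-01,
         8.54894110e-02],
       [ 9.99999836e-01, -1.38276807e-04,  5.55455464e-04,
         3.79503683e-04],
       [-5.70902384e-04, -3.11277238e-01,  9.50318975e-01,
        -1.34731800e-01],
       [ 0.00000000e+00,  0.00000000e+00,  0.00000000e+00,
         1.00000000e+00]])}
```

View pics/top0.png

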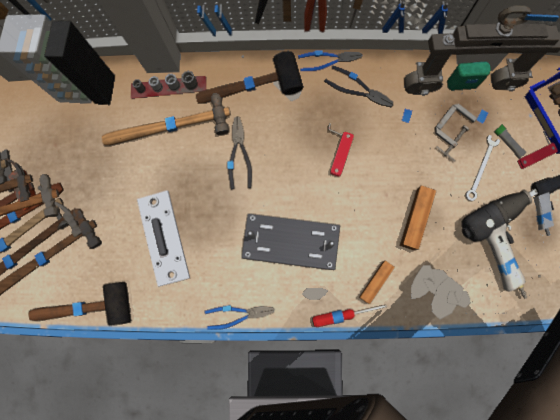

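View pics/side0.png

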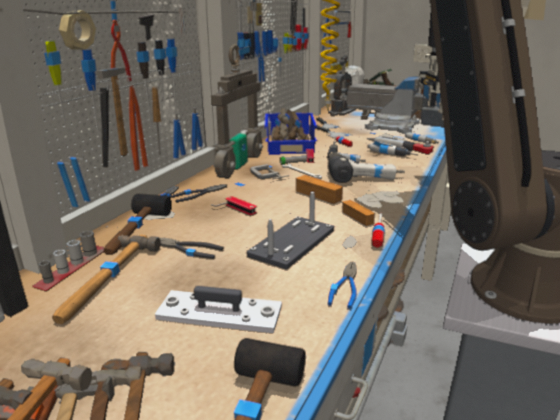

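View pics/wrist0.png

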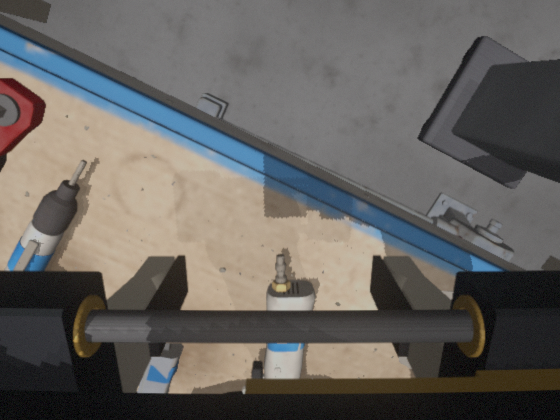

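The larger block is at about (418,217) in the top view and the smaller one at (377,282). The plate is at (163,238) and the jig at (291,242). Next I'll enlarge these areas to measure them.

```bash
cat > h.py <<'E'
from station import *
import cv2, numpy as np
from scipy.spatial.transform import Rotation as R
from scipy.optimize import least_squares
def cam(name,s=None):
    c=camera_info(name)
    if name=="wrist":
        T=np.eye(4);T[:3,:3]=R.from_euler('xyz',s['ee_rot']).as_matrix();T[:3,3]=s['eef_pos'];T=T@c['T_tool_cam']
    else: T=c['world_from_camera']
    return c['camera_matrix'],c['dist'],T
def px2w(C,uv,z):
    K,d,T=C
    n=cv2.undistortPoints(np.float64(uv).reshape(-1,1,2),K,d).reshape(-1,2)
    r=np.c_[n,np.ones(len(n))]@T[:3,:3].T; o=T[:3,3]
    return o+r*((z-o[2])/r[:,2])[:,None]
def proj(C,P):
    K,d,T=C; Ti=np.linalg.inv(T)
    p,_=cv2.projectPoints(np.float64(P).reshape(-1,3),cv2.Rodrigues(Ti[:3,:3])[0],Ti[:3,3],K,d); return p.reshape(-1,2)
def crop(img,x,y,w,h,k,name):
    cv2.imwrite('pics/'+name,cv2.resize(img[y:y+h,x:x+w],None,fx=k,fy=k,interpolation=cv2.INTER_CUBIC))
E
python3 - <<'E'
from h import *
im=cv2.imread('pics/top0.png')
crop(im,350,175,100,130,4,'cblk.png')
crop(im,230,195,125,90,6,'cjig.png')
crop(im,125,180,75,115,5,'cpl.png')
C=cam('top')
for n,uv in dict(blk=(418,217),small=(377,282),plate=(163,238),jig=(291,242)).items(): print(n,px2w(C,uv,0.02).round(3))
E
```

```text
blk [[ 0.575 -0.301  0.02 ]]
small [[ 0.421 -0.196  0.02 ]]
plate [[0.531 0.315 0.02 ]]
jig [[0.519 0.007 0.02 ]]
```

View pics/cblk.png

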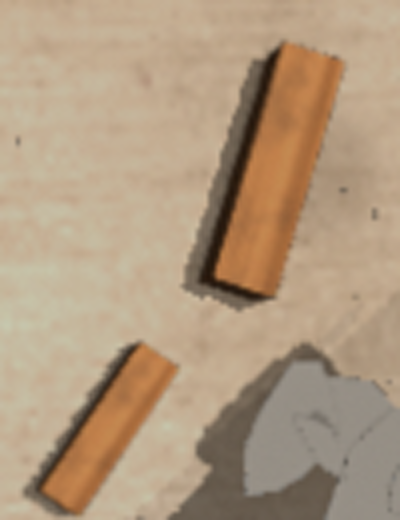

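View pics/cjig.png

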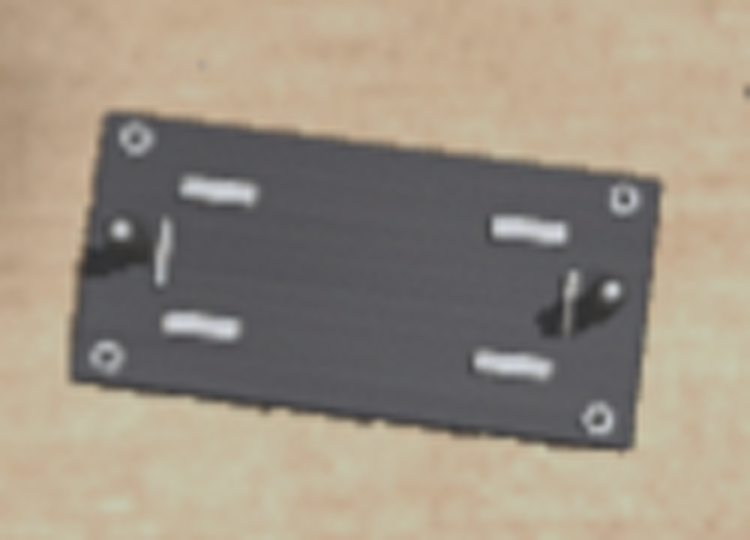

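View pics/cpl.png

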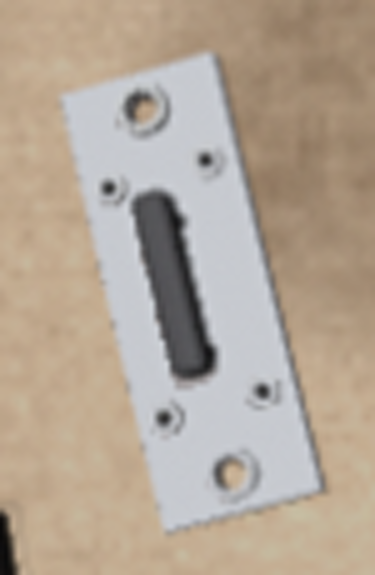

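```bash
cat >> h.py <<'E'
def fit(C,model,uv,x0,w=None):
    model=np.float64(model);uv=np.float64(uv)
    def W(p): 
        c,s=np.cos(p[2]),np.sin(p[2]); m=model.copy(); 
        m[:,0]=p[0]+c*model[:,0]-s*model[:,1]; m[:,1]=p[1]+s*model[:,0]+c*model[:,1]; return m
    r=least_squares(lambda p:(proj(C,W(p))-uv).ravel(),x0)
    return r.x, r.fun.reshape(-1,2).round(2), W
def uncrop(uv,x,y,k): return (np.float64(uv)+.5)/k-.5+[x,y]
E
python3 - <<'E'
from h import *
C=cam('top')
# block
uv=uncrop([(288,42),(344,62),(272,298),(212,278)],350,175,4)
P=px2w(C,uv,.045);print('sides',np.linalg.norm(P-np.roll(P,-1,0),axis=1).round(4))
m=[(.02,.075,.045),(.02,-.075,.045),(-.02,-.075,.045),(-.02,.075,.045)]
m=[(-.02,.075,.045),(.02,.075,.045),(.02,-.075,.045),(-.02,-.075,.045)]
# small check
uvs=uncrop([(142,342),(178,367),(78,514),(40,490)],350,175,4);Ps=px2w(C,uvs,.03);print('small sides',np.linalg.norm(Ps-np.roll(Ps,-1,0),axis=1).round(4))
print('block',*fit(C,m,uv,[.575,-.3,-.2])[:2])
# plate holes collars (top z=.02) and corners z .012, handle
uv=uncrop([(65,95),(212,55),(325,490),(168,530)],125,180,5)
m=[(-.04,.111,.012),(.04,.111,.012),(.04,-.111,.012),(-.04,-.111,.012)]
print('plate',*fit(C,m,uv,[.53,.315,.2])[:2])
uv=uncrop([(146,109),(235,475)],125,180,5)
m=[(0,.092,.020),(0,-.092,.020)]
print('plate holes',*fit(C,m,uv,[.53,.315,.2])[:2])
# jig: corners at z=.016: y axis of jig along -Y image-right..., take y+ = left
uv=uncrop([(106,113),(661,182),(632,448),(72,380)],230,195,6)
m=[(.055,.113,.016),(.055,-.113,.016),(-.055,-.113,.016),(-.055,.113,.016)]
print('jig',*fit(C,m,uv,[.52,.007,0])[:2])
uv=uncrop([(120,230),(612,290)],230,195,6)
print('pins',*fit(C,[(0,.092,.1),(0,-.092,.1)],uv,[.52,.007,0])[:2])
E
```

```text
sides [0.0359 0.1489 0.0375 0.1495]
small sides [0.0259 0.1049 0.0264 0.106 ]
block [ 0.57216365 -0.29831599 -1.92000785] [[-0.76 -0.43]
 [ 0.85  0.09]
 [ 0.43  0.43]
 [-0.5  -0.11]]
plate [ 0.53262263  0.31782408 -1.30711631] [[-0.66  0.06]
 [ 0.65 -0.74]
 [ 0.08  0.01]
 [-0.09  0.64]]
plate holes [ 0.53178671  0.3164194  -1.30995097] [[-0.   -0.01]
 [ 0.    0.01]]
jig [ 0.52081813  0.00712391 -0.13250369] [[-0.3  -0.48]
 [ 0.63 -0.7 ]
 [ 0.35  0.7 ]
 [-0.69  0.43]]
pins [ 0.52141188  0.0075055  -0.13276077] [[ 0.04  0.  ]
 [-0.04 -0.  ]]
```

The larger block measures about 150 x 37 mm in the picture and the smaller about 105 x 26 mm. The one at (418,217) is therefore the right block. I'm moving over it.

>>> {"method": "move_arm", "body": {
  "rows": [
    {"delta_pos":[2.7,3.0,0],"delta_rot":[0,0,-4.6],"hand":8.7},
    {"delta_pos":[2.7,3.0,0],"delta_rot":[0,0,-4.6],"hand":8.7},
    {"delta_pos":[2.7,3.0,0],"delta_rot":[0,0,-4.6],"hand":8.7},
    {"delta_pos":[2.7,3.0,0],"delta_rot":[0,0,-4.6],"hand":8.7},
    {"delta_pos":[2.7,3.0,0],"delta_rot":[0,0,-4.6],"hand":8.7},
    {"delta_pos":[2.7,3.0,0],"delta_rot":[0,0,-4.6],"hand":8.7},
    {"delta_pos":[2.7,3.0,0],"delta_rot":[0,0,-4.6],"hand":8.7},
    {"delta_pos":[2.7,3.0,0],"delta_rot":[0,0,-4.6],"hand":8.7},
    {"delta_pos":[2.7,3.0,0],"delta_rot":[0,0,-4.6],"hand":8.7},
    {"delta_pos":[2.7,3.0,0],"delta_rot":[0,0,-4.6],"hand":8.7}
  ],
  "force": 25
}}

```text
t: 1.15
eef_pos: [0.5679, -0.3046, 0.2484]
ee_rot: [3.142, -0.0, 2.791]
force: [0.3, -0.7, 0.5]
width: 0.0871
```

Run:
```python
from h import *
s=get_state(); f=grab_frame('wrist'); cv2.imwrite('pics/w1.png',f)
print(s['q'].round(3),s['eef_pos'].round(4),s['ee_rot'].round(4),s['force'].round(2))
import pickle;pickle.dump(s,open('s1.pkl','wb'))
```

```text
[-0.19   0.309 -0.06  -0.    -1.202 -1.731] [ 0.5679 -0.3046  0.2484] [ 3.1415e+00 -3.0000e-04  2.7913e+00] [ 0.26 -0.66  0.47]
```

View pics/w1.png

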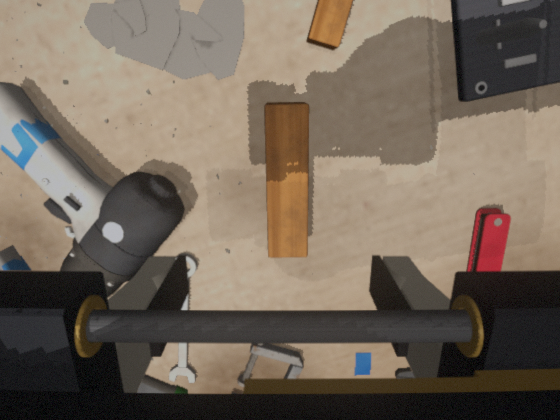

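Run:
```python
from h import *
crop(cv2.imread('pics/w1.png'),240,85,100,190,3,'cw1.png')
```

```text
(no output)
```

View pics/cw1.png

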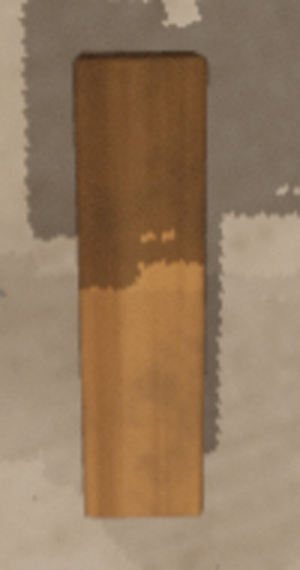

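Run:
```python
from h import *
import pickle
s=pickle.load(open('s1.pkl','rb'));C=cam('wrist',s)
uv=uncrop([(76,57),(206,57),(203,516),(86,516)],240,85,3)
P=px2w(C,uv,.045);print(P.round(4),'sides',np.linalg.norm(P-np.roll(P,-1,0),axis=1).round(4))
m=[(.02,-.075,.045),(-.02,-.075,.045),(-.02,.075,.045),(.02,.075,.045)]
x,r,W=fit(C,m,uv,[.572,-.298,-1.92]);print(x,r)
m=[(-.02,-.075,.045),(.02,-.075,.045),(.02,.075,.045),(-.02,.075,.045)]
x,r,W=fit(C,m,uv,[.572,-.298,-1.92]);print(x,r)
```

```text
[[ 0.4974 -0.2915  0.045 ]
 [ 0.5104 -0.2557  0.045 ]
 [ 0.6503 -0.304   0.045 ]
 [ 0.6369 -0.3407  0.045 ]] sides [0.0381 0.148  0.0391 0.148 ]
[ 0.57400794 -0.29808833 -1.90737852] [[-1.02 -0.55]
 [ 1.14 -1.18]
 [ 0.38  0.9 ]
 [-0.51  1.41]]
[ 0.57467415 -0.29831361 -1.9063722 ] [[ 44.39  -0.38]
 [-44.41   0.29]
 [-39.41   2.07]
 [ 39.46   1.52]]
```

>>> {"method": "move_arm", "body": {
  "rows": [
    {"delta_pos":[0.25,0.3,-3],"delta_rot":[0,0,0.5],"hand":8.7},
    {"delta_pos":[0.25,0.35,-3],"delta_rot":[0,0,0],"hand":8.7},
    {"delta_pos":[0,0,-3],"delta_rot":[0,0,0],"hand":8.7},
    {"delta_pos":[0,0,-3],"delta_rot":[0,0,0],"hand":8.7},
    {"delta_pos":[0,0,-3],"delta_rot":[0,0,0],"hand":8.7},
    {"delta_pos":[0,0,-2.5],"delta_rot":[0,0,0],"hand":8.7},
    {"delta_pos":[0,0,-2.2],"delta_rot":[0,0,0],"hand":8.7},
    {"delta_pos":[0,0,-1.5],"delta_rot":[0,0,0],"hand":8.7},
    {"delta_pos":[0,0,-0.5],"delta_rot":[0,0,0],"hand":8.7},
    {"delta_pos":[0,0,0],"delta_rot":[0,0,0],"hand":8.7}
  ],
  "force": 25
}}

```text
t: 2.2
eef_pos: [0.5719, -0.2996, 0.0311]
ee_rot: [-3.141, -0.001, 2.803]
force: [0.2, -0.1, -0.8]
width: 0.0867
```

>>> {"method": "move_arm", "body": {
  "rows": [
    {"delta_pos":[0,0,0],"delta_rot":[0,0,0],"hand":3.0},
    {"delta_pos":[0,0,0],"delta_rot":[0,0,0],"hand":3.0},
    {"delta_pos":[0,0,0],"delta_rot":[0,0,0],"hand":3.0},
    {"delta_pos":[0,0,0],"delta_rot":[0,0,0],"hand":3.0},
    {"delta_pos":[0,0,0],"delta_rot":[0,0,0],"hand":3.0},
    {"delta_pos":[0,0,0],"delta_rot":[0,0,0],"hand":3.0},
    {"delta_pos":[0,0,0],"delta_rot":[0,0,0],"hand":3.0},
    {"delta_pos":[0,0,0],"delta_rot":[0,0,0],"hand":3.0},
    {"delta_pos":[0,0,0.5],"delta_rot":[0,0,0],"hand":3.0},
    {"delta_pos":[0,0,0.5],"delta_rot":[0,0,0],"hand":3.0}
  ],
  "force": 25
}}

```text
t: 3.2
eef_pos: [0.5717, -0.2995, 0.0415]
ee_rot: [-3.141, -0.001, 2.803]
force: [0.4, -0.3, -2.4]
width: 0.0399
```

>>> {"method": "move_arm", "body": {
  "rows": [
    {"delta_pos":[0,0,4],"delta_rot":[0,0,0],"hand":3.0},
    {"delta_pos":[0,0,4],"delta_rot":[0,0,5.2],"hand":3.0},
    {"delta_pos":[0,0,4],"delta_rot":[0,0,5.2],"hand":3.0},
    {"delta_pos":[-0.3,1.5,4],"delta_rot":[0,0,5.2],"hand":3.0},
    {"delta_pos":[-0.3,2,0],"delta_rot":[0,0,5.2],"hand":3.0},
    {"delta_pos":[-0.3,2,0],"delta_rot":[0,0,5.2],"hand":3.0},
    {"delta_pos":[-0.3,2,0],"delta_rot":[0,0,5.2],"hand":3.0},
    {"delta_pos":[-0.3,2,0],"delta_rot":[0,0,5.2],"hand":3.0},
    {"delta_pos":[-0.3,2,0],"delta_rot":[0,0,5.2],"hand":3.0},
    {"delta_pos":[-0.3,2,0],"delta_rot":[0,0,5.2],"hand":3.0}
  ]
}}

```text
t: 4.2
eef_pos: [0.5506, -0.1638, 0.2019]
ee_rot: [3.141, 0.0, -2.66]
force: [0.7, 1.1, -1.2]
width: 0.0398
```

>>> {"method": "move_arm", "body": {
  "rows": [
    {"delta_pos":[-0.3,2,0],"delta_rot":[0,0,5.5],"hand":3.0},
    {"delta_pos":[-0.3,2,0],"delta_rot":[0,0,5.5],"hand":3.0},
    {"delta_pos":[-0.3,2,0],"delta_rot":[0,0,5.5],"hand":3.0},
    {"delta_pos":[-0.3,2,0],"delta_rot":[0,0,5.5],"hand":3.0},
    {"delta_pos":[-0.3,2,0],"delta_rot":[0,0,5.5],"hand":3.0},
    {"delta_pos":[-0.3,2,0],"delta_rot":[0,0,5.5],"hand":3.0},
    {"delta_pos":[-0.3,2,0],"delta_rot":[0,0,5.5],"hand":3.0},
    {"delta_pos":[-0.3,1,0],"delta_rot":[0,0,5.5],"hand":3.0},
    {"delta_pos":[0,0,0],"delta_rot":[0,0,5.5],"hand":3.0},
    {"delta_pos":[0,0,0],"delta_rot":[0,0,5.5],"hand":3.0}
  ]
}}

```text
t: 5.2
eef_pos: [0.5268, -0.0142, 0.202]
ee_rot: [-3.141, 0.0, -1.698]
force: [-1.0, 0.1, -1.4]
width: 0.0401
```

Run:
```python
from h import *
s=get_state(); f=grab_frame('wrist'); cv2.imwrite('pics/w2.png',f)
f=grab_frame('top'); cv2.imwrite('pics/t2.png',f)
print(s['q'].round(3),s['eef_pos'].round(4),s['ee_rot'].round(4),s['force'].round(2))
import pickle;pickle.dump(s,open('s2.pkl','wb'))
```

```text
[ 0.346  0.152 -0.38  -0.    -1.038 -0.473] [ 0.5268 -0.0142  0.202 ] [-3.1414e+00  2.0000e-04 -1.6984e+00] [-0.98  0.07 -1.4 ]
```

View pics/w2.png

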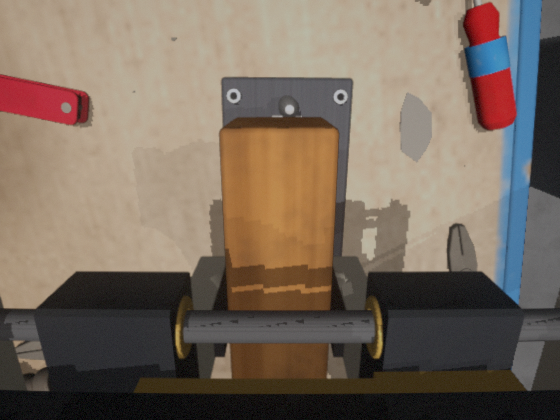

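View pics/t2.png

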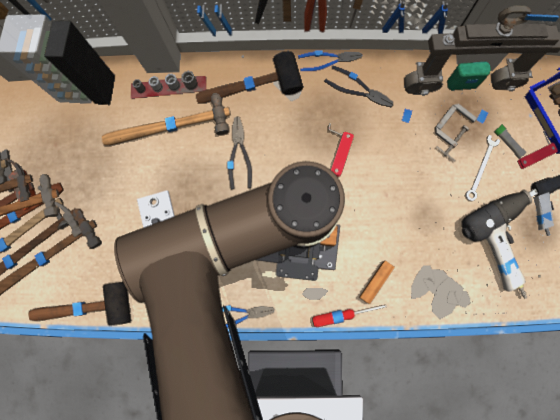

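Run:
```python
from h import *
crop(cv2.imread('pics/w2.png'),210,65,155,85,5,'cw2.png')
```

```text
(no output)
```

View pics/cw2.png

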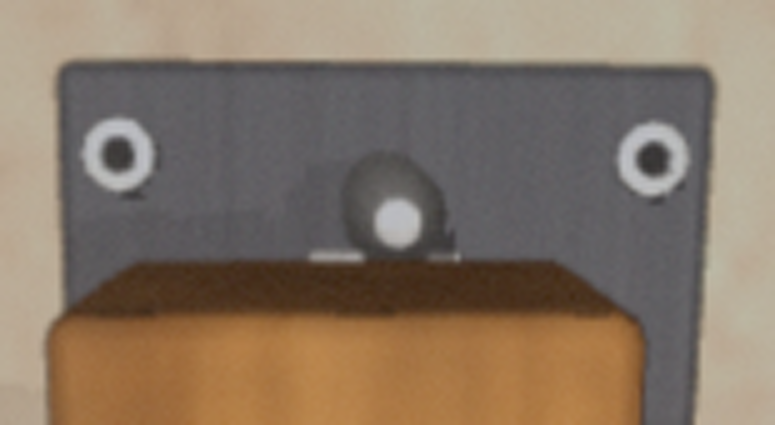

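Run:
```python
from h import *
import pickle
s=pickle.load(open('s2.pkl','rb'));C=cam('wrist',s)
Rm=R.from_euler('xyz',s['ee_rot']).as_matrix()
zt=s['eef_pos'][2]+.0139
P=px2w(C,uncrop([(48,317),(645,317)],210,65,5),zt); Q=px2w(C,uncrop([(130,260),(560,260)],210,65,5),zt-.045)
print('block end in tool:',((P-s['eef_pos'])@Rm).round(4),((Q-s['eef_pos'])@Rm).round(4))
print('pin',px2w(C,uncrop([(397,222)],210,65,5),.1).round(4))
c=px2w(C,uncrop([(60,65),(713,70)],210,65,5),.016);print('corners',c.round(4),'len',np.linalg.norm(c[0]-c[1]),'ang',np.arctan2(*(c[0]-c[1])[1::-1]))
for x in [(.5208,.0071,-.1325),(.5214,.0075,-.1328)]:
    a=x[2];M=np.array([[np.cos(a),-np.sin(a)],[np.sin(a),np.cos(a)]]);print('pred pin',(x[:2]+M@[0,-.092]).round(4),'corners',(x[:2]+M@[.055,-.113]).round(4),(x[:2]+M@[-.055,-.113]).round(4))
```

```text
block end in tool: [[ 0.072  -0.0184 -0.0139]
 [ 0.072   0.0199 -0.0139]] [[ 0.072  -0.018   0.0311]
 [ 0.072   0.0194  0.0311]]
pin [[ 0.5107 -0.0837  0.1   ]]
corners [[ 0.5607 -0.1105  0.016 ]
 [ 0.4547 -0.0962  0.016 ]] len 0.10700373104233113 ang -0.13431441490341428
pred pin [ 0.5086 -0.0841] corners [ 0.5604 -0.1122] [ 0.4514 -0.0976]
pred pin [ 0.5092 -0.0837] corners [ 0.561  -0.1118] [ 0.4519 -0.0972]
```

>>> {"method": "move_arm", "body": {
  "rows": [
    {"delta_pos":[-0.2,0.7,0],"delta_rot":[0,0,-0.3],"hand":3.0},
    {"delta_pos":[-0.2,0.7,0],"delta_rot":[0,0,0],"hand":3.0},
    {"delta_pos":[-0.05,0.65,0],"delta_rot":[0,0,0],"hand":3.0},
    {"delta_pos":[0,0,-2],"delta_rot":[0,0,0],"hand":3.0},
    {"delta_pos":[0,0,-2.5],"delta_rot":[0,0,0],"hand":3.0},
    {"delta_pos":[0,0,-2.5],"delta_rot":[0,0,0],"hand":3.0},
    {"delta_pos":[0,0,-2.5],"delta_rot":[0,0,0],"hand":3.0},
    {"delta_pos":[0,0,-2.5],"delta_rot":[0,0,0],"hand":3.0},
    {"delta_pos":[0,0,-1.2],"delta_rot":[0,0,0],"hand":3.0},
    {"delta_pos":[0,0,0],"delta_rot":[0,0,0],"hand":3.0}
  ]
}}

```text
t: 6.3
eef_pos: [0.5216, 0.0059, 0.0682]
ee_rot: [3.139, -0.002, -1.709]
force: [-0.2, -0.7, -1.7]
width: 0.0399
```

Run:
```python
from h import *
s=get_state(); f=grab_frame('wrist'); cv2.imwrite('pics/w3.png',f)
g=grab_frame('side'); crop(g,220,170,150,110,5,'sd3.png')
print(s['q'].round(3),s['eef_pos'].round(4),s['ee_rot'].round(4),s['force'].round(2))
import pickle;pickle.dump(s,open('s3.pkl','wb'))
```

```text
[ 0.388  0.305 -0.546 -0.    -0.724 -0.526] [0.5216 0.0059 0.0682] [ 3.1387e+00 -1.6000e-03 -1.7087e+00] [-0.16 -0.71 -1.75]
```

View pics/w3.png

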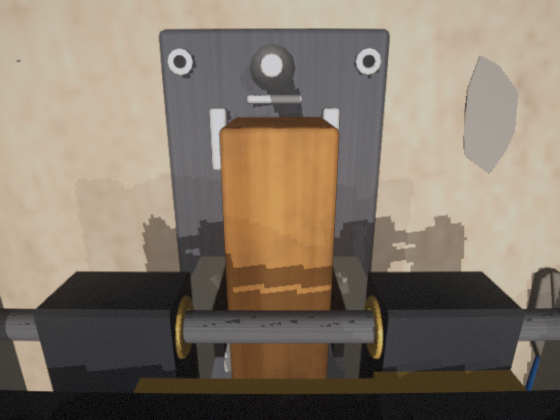

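View pics/sd3.png

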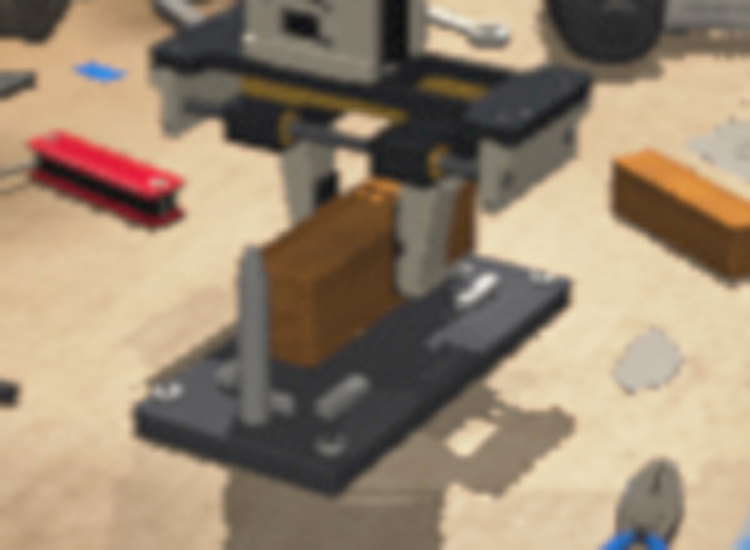

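Run:
```python
from h import *
crop(cv2.imread('pics/w3.png'),200,30,150,150,4,'cw3.png')
```

```text
(no output)
```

View pics/cw3.png

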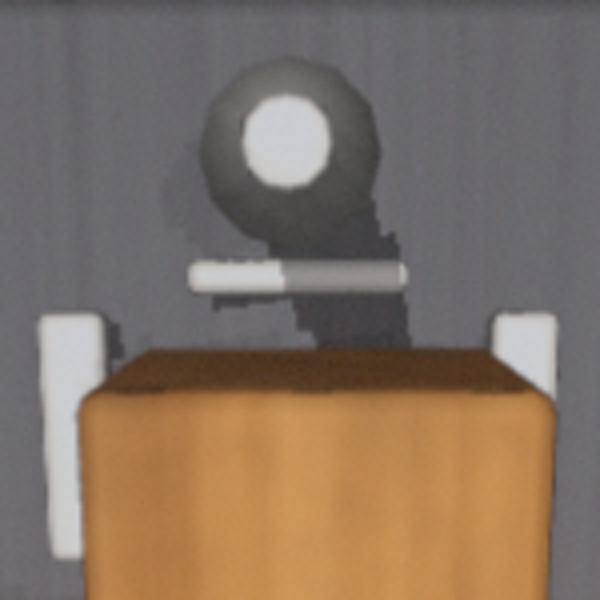

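Run:
```python
from h import *
import pickle
s=pickle.load(open('s3.pkl','rb'));C=cam('wrist',s)
Rm=R.from_euler('xyz',s['ee_rot']).as_matrix()
def t(uv,z): return (((px2w(C,uncrop(uv,200,30,4),z))-s['eef_pos'])@Rm)[:,:2].round(4).tolist()
z=s['eef_pos'][2]
print('blk top',t([(80,390),(555,390)],z+.0139)); print('blk bot',t([(150,350),(492,350)],z-.0311))
print('stops',t([(105,318),(495,318)],.024)); print('end stop',t([(187,292),(407,292),(187,262),(407,262)],.024))
print('pin',t([(287,142)],.1),px2w(C,uncrop([(287,142)],200,30,4),.1))
print('jig corners', (((px2w(C,[(160,31),(388,31)],.016))-s['eef_pos'])@Rm).round(4).tolist())
```

```text
blk top [[0.0722, -0.0182], [0.0722, 0.0199]]
blk bot [[0.0718, -0.0174], [0.0718, 0.0199]]
stops [[0.0744, -0.0239], [0.0744, 0.0217]]
end stop [[0.0774, -0.0143], [0.0774, 0.0113], [0.0807, -0.0142], [0.0807, 0.0113]]
pin [[0.0901, -0.0012]] [[ 0.51054336 -0.08346149  0.1       ]]
jig corners [[0.1094, -0.0542, 0.0522], [0.1094, 0.0514, 0.0525]]
```

>>> {"method": "move_arm", "body": {
  "rows": [
    {"delta_pos":[0.1,0,0],"delta_rot":[0,0,0],"hand":3.0},
    {"delta_pos":[0.1,-0.05,0],"delta_rot":[0,0,0],"hand":3.0},
    {"delta_pos":[0,0,0],"delta_rot":[0,0,0],"hand":3.0},
    {"delta_pos":[0,0,-0.3],"delta_rot":[0,0,0],"hand":3.0},
    {"delta_pos":[0,0,-0.3],"delta_rot":[0,0,0],"hand":3.0},
    {"delta_pos":[0,0,-0.3],"delta_rot":[0,0,0],"hand":3.0},
    {"delta_pos":[0,0,-0.3],"delta_rot":[0,0,0],"hand":3.0},
    {"delta_pos":[0,0,-0.2],"delta_rot":[0,0,0],"hand":3.0},
    {"delta_pos":[0,0,0],"delta_rot":[0,0,0],"hand":3.0},
    {"delta_pos":[0,0,0],"delta_rot":[0,0,0],"hand":3.0}
  ]
}}

```text
t: 7.4
eef_pos: [0.5246, 0.0054, 0.0555]
ee_rot: [3.141, -0.0, -1.708]
force: [-0.4, 0.4, -1.9]
width: 0.0397
```

Run:
```python
from h import *
s=get_state(); f=grab_frame('wrist'); crop(f,200,30,150,150,4,'cw4.png')
print(s['eef_pos'].round(4),s['ee_rot'].round(4),s['force'].round(2))
```

```text
[0.5246 0.0054 0.0555] [ 3.1414e+00 -1.0000e-04 -1.7084e+00] [-0.41  0.36 -1.87]
```

View pics/cw4.png

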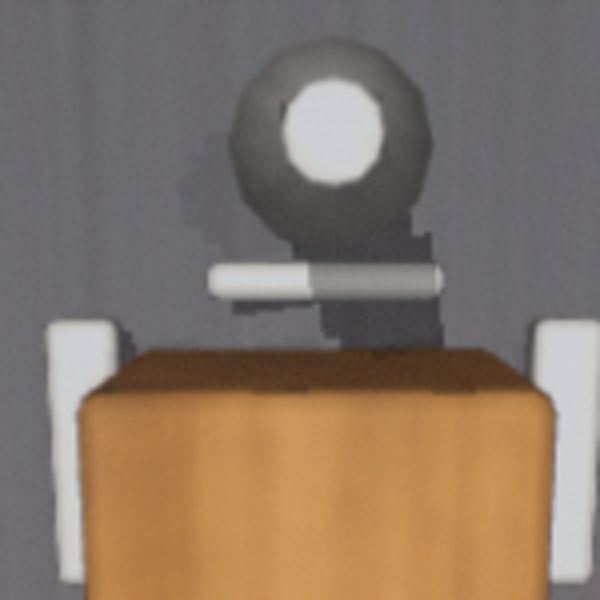

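>>> {"method": "move_arm", "body": {
  "rows": [
    {"delta_pos":[-0.03,-0.06,-0.2],"delta_rot":[0,0,0],"hand":3.0},
    {"delta_pos":[0,0,-0.2],"delta_rot":[0,0,0],"hand":3.0},
    {"delta_pos":[0,0,-0.2],"delta_rot":[0,0,0],"hand":3.0},
    {"delta_pos":[0,0,-0.2],"delta_rot":[0,0,0],"hand":3.0},
    {"delta_pos":[0,0,-0.05],"delta_rot":[0,0,0],"hand":3.0},
    {"delta_pos":[0,0,0],"delta_rot":[0,0,0],"hand":3.0},
    {"delta_pos":[0,0,0],"delta_rot":[0,0,0],"hand":3.0},
    {"delta_pos":[0,0,0],"delta_rot":[0,0,0],"hand":3.0},
    {"delta_pos":[0,0,0],"delta_rot":[0,0,0],"hand":3.0},
    {"delta_pos":[0,0,0],"delta_rot":[0,0,0],"hand":3.0}
  ]
}}

```text
t: 8.45
eef_pos: [0.5243, 0.0048, 0.0476]
ee_rot: [-3.141, -0.0, -1.708]
force: [-3.0, 0.7, 7.0]
width: 0.0396
```

Run:
```python
from h import *
s=get_state(); f=grab_frame('wrist'); crop(f,200,30,150,150,4,'cw5.png')
print(s['eef_pos'].round(4),s['ee_rot'].round(4),s['force'].round(2))
```

```text
[0.5243 0.0048 0.0476] [-3.1415e+00 -1.0000e-04 -1.7082e+00] [-3.    0.72  7.02]
```

View pics/cw5.png

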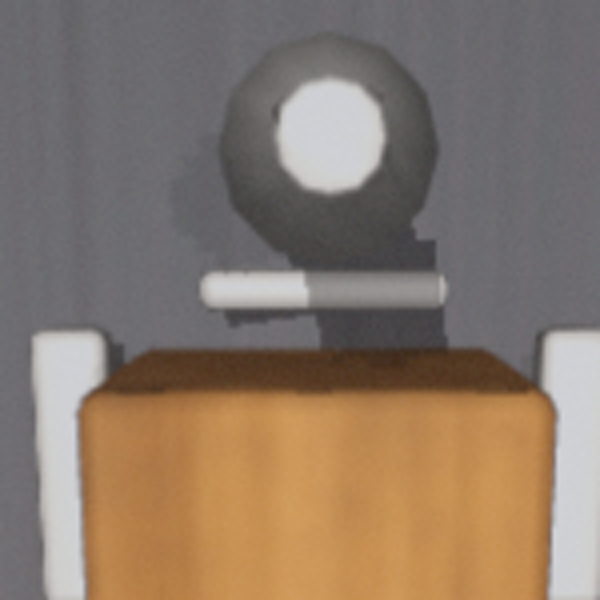

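>>> {"method": "move_arm", "body": {
  "rows": [
    {"delta_pos":[0,0,0],"delta_rot":[0,0,0],"hand":6.5},
    {"delta_pos":[0,0,0],"delta_rot":[0,0,0],"hand":6.5},
    {"delta_pos":[0,0,0],"delta_rot":[0,0,0],"hand":6.5},
    {"delta_pos":[0,0,0],"delta_rot":[0,0,0],"hand":6.5},
    {"delta_pos":[0,0,1],"delta_rot":[0,0,0],"hand":6.5},
    {"delta_pos":[0,0,3],"delta_rot":[0,0,0],"hand":6.5},
    {"delta_pos":[0,0,4],"delta_rot":[0,0,0],"hand":8.0},
    {"delta_pos":[0,0,4],"delta_rot":[0,0,0],"hand":8.0},
    {"delta_pos":[0,0,4],"delta_rot":[0,0,0],"hand":8.0},
    {"delta_pos":[0,0,4],"delta_rot":[0,0,0],"hand":8.0}
  ]
}}

```text
t: 9.5
eef_pos: [0.5239, 0.0046, 0.2497]
ee_rot: [-3.141, 0.0, -1.708]
force: [1.0, 1.0, 0.0]
width: 0.0795
```

Run:
```python
from h import *
import pickle
s=get_state(); f=grab_frame('wrist'); cv2.imwrite('pics/w6.png',f)
print(s['eef_pos'].round(4),s['ee_rot'].round(4),s['force'].round(2))
pickle.dump(s,open('s6.pkl','wb'))
```

```text
[0.5239 0.0046 0.2497] [-3.1407e+00  4.0000e-04 -1.7083e+00] [1.02 1.05 0.04]
```

View pics/w6.png

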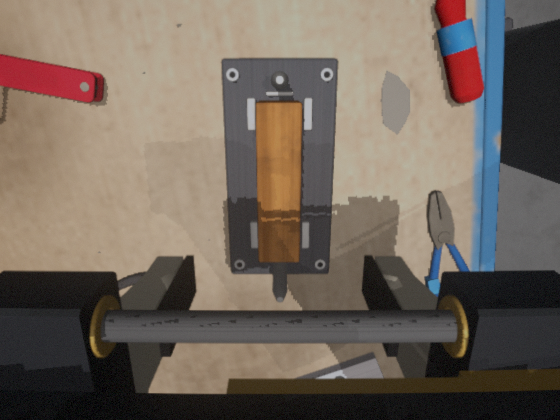

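Run:
```python
from h import *
im=cv2.imread('pics/w6.png')
crop(im,215,50,130,60,6,'c6a.png');crop(im,215,215,130,95,6,'c6b.png')
```

```text
(no output)
```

View pics/c6a.png

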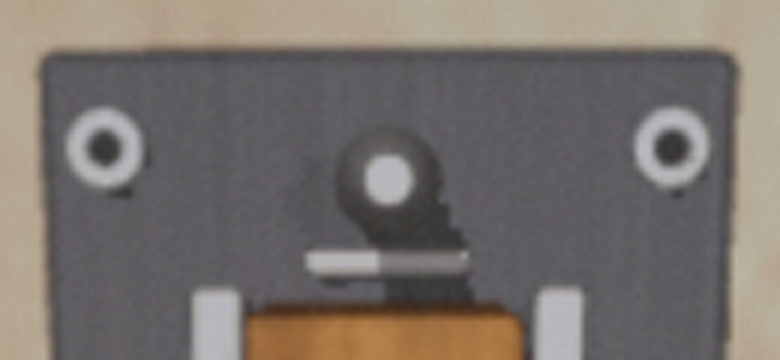

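View pics/c6b.png

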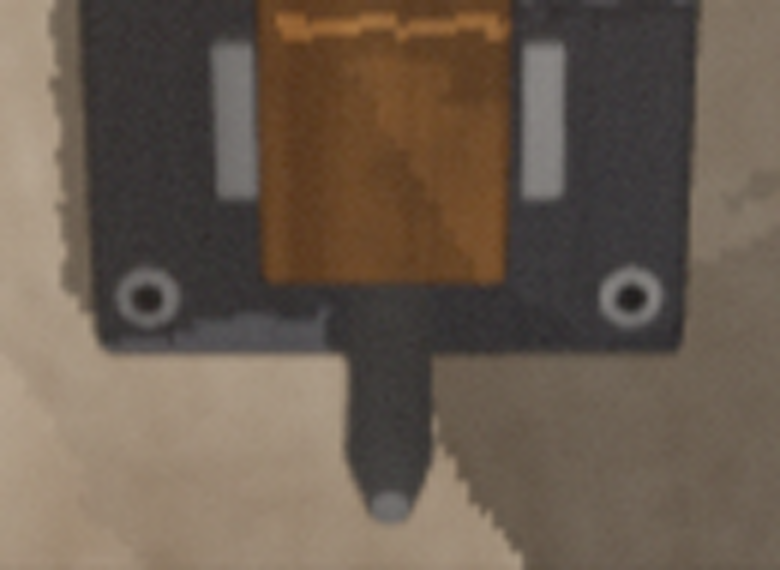

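Run:
```python
from h import *
import pickle
s=pickle.load(open('s6.pkl','rb'));C=cam('wrist',s)
a=lambda l: uncrop(l,215,50,6); b=lambda l: uncrop(l,215,215,6)
pins=np.r_[b([(390,506)]),a([(389,180)])]
x1,r,W=fit(C,[(0,.092,.1),(0,-.092,.1)],pins,[.522,.0075,-.133]);print('pins',x1.round(4),r)
cor=np.r_[a([(43,50),(737,52)]),b([(680,352),(102,352)])]
x2,r,_=fit(C,[(.055,-.113,.016),(-.055,-.113,.016),(-.055,.113,.016),(.055,.113,.016)],cor,x1);print('corners',x2.round(4),r)
sc=px2w(C,np.r_[a([(105,148),(673,148)]),b([(631,297),(148,297)])],.016);print('screws mean',sc.mean(0).round(4),np.arctan2(*(sc[2]-sc[1])[1::-1])-np.pi/2,np.arctan2(*(sc[3]-sc[0])[1::-1])-np.pi/2)
blk=px2w(C,np.r_[a([(243,312),(524,312)]),b([(505,283),(264,283)])],.061);print('blk mean',blk.mean(0).round(4),[np.arctan2(*(blk[i]-blk[j])[1::-1]).round(4)-np.pi/2 for i,j in((2,1),(3,0))])
```

```text
pins [ 0.5229  0.0073 -0.136 ] [[ 0.    1.03]
 [-0.   -0.7 ]]
corners [ 0.5226  0.0075 -0.1365] [[-1.45 -0.91]
 [ 1.58 -1.36]
 [ 1.21  1.74]
 [-1.36  1.81]]
screws mean [0.5229 0.0083 0.016 ] -0.1369603581619494 -0.13573242218333248
blk mean [0.5236 0.0071 0.061 ] [np.float64(-0.13869632679489663), np.float64(-0.13429632679489645)]
```

>>> {"method": "move_arm", "body": {
  "rows": [
    {"delta_pos":[0.08,3.1,0],"delta_rot":[0,0,-6.7],"hand":6},
    {"delta_pos":[0.08,3.1,0],"delta_rot":[0,0,-6.7],"hand":6},
    {"delta_pos":[0.08,3.1,0],"delta_rot":[0,0,-6.7],"hand":6},
    {"delta_pos":[0.08,3.1,0],"delta_rot":[0,0,-6.7],"hand":6},
    {"delta_pos":[0.08,3.1,0],"delta_rot":[0,0,-6.7],"hand":6},
    {"delta_pos":[0.08,3.1,0],"delta_rot":[0,0,-6.7],"hand":6},
    {"delta_pos":[0.08,3.1,0],"delta_rot":[0,0,-6.7],"hand":6},
    {"delta_pos":[0.08,3.1,0],"delta_rot":[0,0,-6.7],"hand":6},
    {"delta_pos":[0.08,3.1,0],"delta_rot":[0,0,-6.7],"hand":6},
    {"delta_pos":[0.08,3.1,0],"delta_rot":[0,0,-6.7],"hand":6}
  ]
}}

```text
t: 10.55
eef_pos: [0.5321, 0.316, 0.2476]
ee_rot: [3.141, 0.0, -2.883]
force: [0.1, 1.1, -1.0]
width: 0.0597
```

Run:
```python
from h import *
import pickle
s=get_state(); f=grab_frame('wrist'); cv2.imwrite('pics/w7.png',f)
print(s['q'].round(2),s['eef_pos'].round(4),s['ee_rot'].round(4),s['force'].round(2))
pickle.dump(s,open('s7.pkl','wb'))
```

```text
[ 0.85  0.27 -0.12  0.   -1.18 -2.16] [0.5321 0.316  0.2476] [ 3.1415e+00  4.0000e-04 -2.8825e+00] [ 0.05  1.1  -0.98]
```

View pics/w7.png

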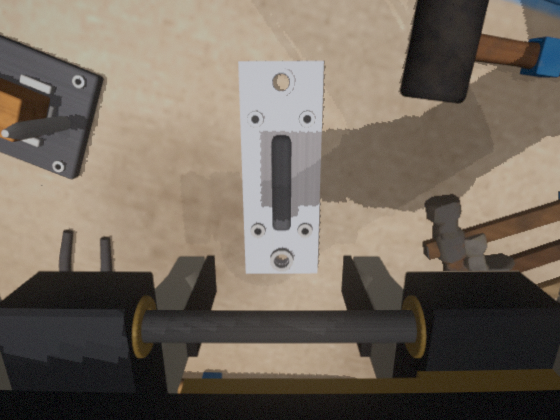

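Run:
```python
from h import *
im=cv2.imread('pics/w7.png')
crop(im,230,50,110,230,3,'c7a.png')
```

```text
(no output)
```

View pics/c7a.png

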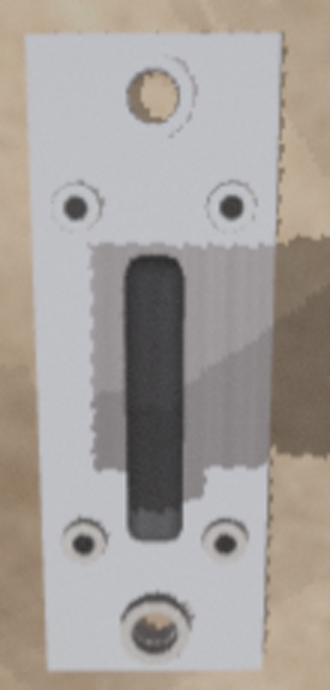

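Run:
```python
from h import *
import pickle
s=pickle.load(open('s7.pkl','rb'));C=cam('wrist',s)
Rm=R.from_euler('xyz',s['ee_rot']).as_matrix()
u=lambda l: uncrop(l,230,50,3)
x,r,W=fit(C,[(.04,-.111,.012),(-.04,-.111,.012),(-.04,.111,.012),(.04,.111,.012)],u([(27,35),(282,33),(263,669),(50,669)]),[.532,.317,-1.31]);print('corner',x.round(4),r)
print('corn tool', ((np.r_[x[:2],.012]-s['eef_pos'])@Rm).round(4))
x,r,W=fit(C,[(0,-.092,.02),(0,.092,.02)],u([(153,96),(155,627)]),[.532,.317,-1.31]);print('hole',x.round(4),r)
x,r,W=fit(C,[(.009,-.045,.054),(-.009,-.045,.054),(-.009,.045,.054),(.009,.045,.054)],u([(124,256),(184,256),(183,540),(128,540)]),[.532,.317,-1.31]);print('handle',x.round(4),r)
print('tool yaw-> x ang',s['ee_rot'][2]-np.pi/2+np.pi)
```

```text
corner [ 0.5339  0.3201 -1.3062] [[-0.35 -0.65]
 [ 0.35 -0.45]
 [ 0.35  0.62]
 [-0.36  1.  ]]
corn tool [-0.0027  0.0035  0.2356]
hole [ 0.533   0.3192 -1.306 ] [[-0.01 -1.3 ]
 [ 0.01  1.76]]
handle [ 0.5316  0.3188 -1.3046] [[-0.28 -0.44]
 [ 0.3  -0.59]
 [ 0.31  0.54]
 [-0.33  0.67]]
tool yaw-> x ang -1.3117251801855092
```

>>> {"method": "move_arm", "body": {
  "rows": [
    {"delta_pos":[0.09,0.25,-3],"delta_rot":[0,0,0.3],"hand":6},
    {"delta_pos":[0,0,-3],"delta_rot":[0,0,0],"hand":6},
    {"delta_pos":[0,0,-3],"delta_rot":[0,0,0],"hand":6},
    {"delta_pos":[0,0,-3],"delta_rot":[0,0,0],"hand":6},
    {"delta_pos":[0,0,-3],"delta_rot":[0,0,0],"hand":6},
    {"delta_pos":[0,0,-2.5],"delta_rot":[0,0,0],"hand":6},
    {"delta_pos":[0,0,-1.5],"delta_rot":[0,0,0],"hand":6},
    {"delta_pos":[0,0,-1],"delta_rot":[0,0,0],"hand":6},
    {"delta_pos":[0,0,-0.4],"delta_rot":[0,0,0],"hand":6},
    {"delta_pos":[0,0,0],"delta_rot":[0,0,0],"hand":6}
  ]
}}

```text
t: 11.6
eef_pos: [0.5333, 0.3174, 0.0432]
ee_rot: [-3.142, 0.0, -2.872]
force: [0.6, -0.4, -0.2]
width: 0.0596
```

>>> {"method": "move_arm", "body": {
  "rows": [
    {"delta_pos":[0,0,0],"delta_rot":[0,0,0],"hand":1},
    {"delta_pos":[0,0,0],"delta_rot":[0,0,0],"hand":1},
    {"delta_pos":[0,0,0],"delta_rot":[0,0,0],"hand":1},
    {"delta_pos":[0,0,0],"delta_rot":[0,0,0],"hand":1},
    {"delta_pos":[0,0,0],"delta_rot":[0,0,0],"hand":1},
    {"delta_pos":[0,0,0],"delta_rot":[0,0,0],"hand":1},
    {"delta_pos":[0,0,0],"delta_rot":[0,0,0],"hand":1},
    {"delta_pos":[0,0,0],"delta_rot":[0,0,0],"hand":1},
    {"delta_pos":[0,0,0.3],"delta_rot":[0,0,0],"hand":1},
    {"delta_pos":[0,0,0.7],"delta_rot":[0,0,0],"hand":1}
  ],
  "force": 40
}}

```text
t: 12.6
eef_pos: [0.5321, 0.3162, 0.0519]
ee_rot: [-3.14, -0.003, -2.873]
force: [0.0, 0.2, -5.4]
width: 0.0179
```

Run:
```python
from h import *
import pickle
s=get_state(); f=grab_frame('wrist'); cv2.imwrite('pics/w8.png',f)
print(s['q'].round(2),s['eef_pos'].round(4),s['ee_rot'].round(4),s['force'].round(2),s['moment'].round(3),s['width'])
pickle.dump(s,open('s8.pkl','wb'))
```

```text
[ 0.85  0.46 -0.34 -0.   -0.78 -2.15] [0.5321 0.3162 0.0519] [-3.14   -0.0032 -2.873 ] [ 0.04  0.18 -5.39] [-0.055  0.022  0.004] 0.017867280382803444
```

View pics/w8.png

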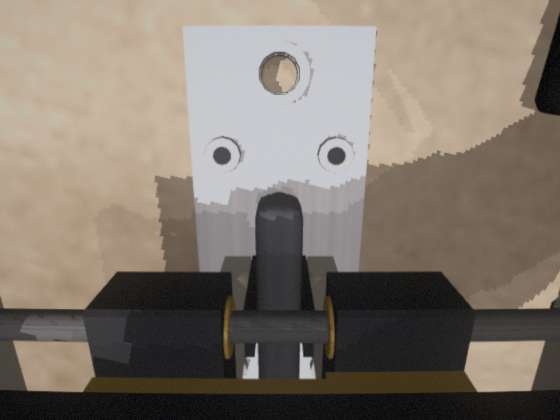

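Run:
```python
from h import *
im=cv2.imread('pics/w8.png')
crop(im,180,20,200,160,4,'c8.png')
```

```text
(no output)
```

View pics/c8.png

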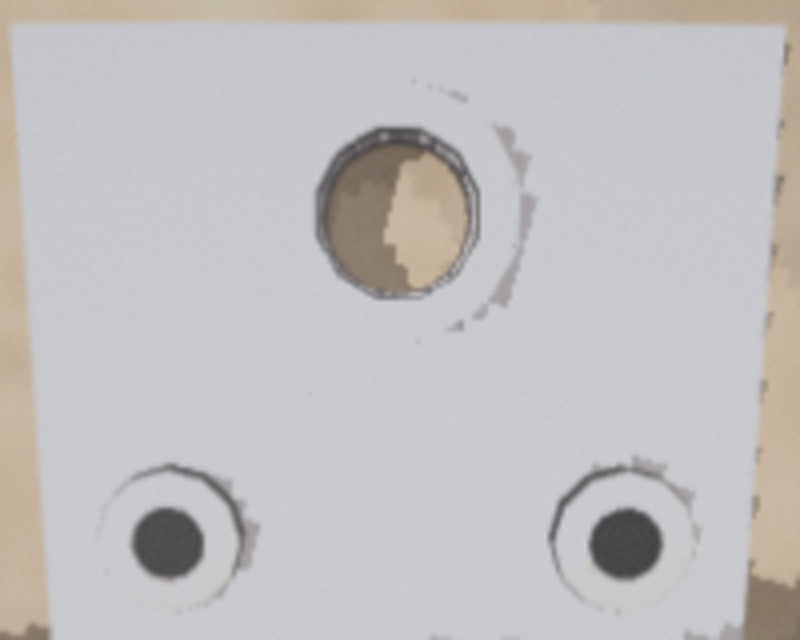

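Run:
```python
from h import *
import pickle
s=pickle.load(open('s8.pkl','rb'));C=cam('wrist',s)
Rm=R.from_euler('xyz',s['ee_rot']).as_matrix()
K,d,_=C; T=camera_info('wrist')['T_tool_cam']
def tl(uv,zt):
    return px2w((K,d,T),uncrop(uv,180,20,4),zt).round(4)
# tool z: underside at +.0432
print('hole top',tl([(398,213)],.0232),'bottom',tl([(399.5,217)],.0432))
print('corners',tl([(10,25),(785,27)],.0312))
print('screws',tl([(168,543),(626,543)],.0312))
print('diam',tl([(316,213),(480,213)],.0232))
```

```text
hole top [[0.0905 0.0006 0.0232]] bottom [[0.0907 0.0008 0.0432]]
corners [[ 0.1092 -0.0391  0.0312]
 [ 0.109   0.0402  0.0312]]
screws [[ 0.0557 -0.0253  0.0312]
 [ 0.0557  0.0263  0.0312]]
diam [[ 0.0905 -0.0076  0.0232]
 [ 0.0905  0.0088  0.0232]]
```

>>> {"method": "move_arm", "body": {
  "rows": [
    {"delta_pos":[0,0,2],"delta_rot":[0,0,0],"hand":1},
    {"delta_pos":[0,0,3],"delta_rot":[0,0,0],"hand":1},
    {"delta_pos":[0,0,3],"delta_rot":[0,0,0],"hand":1},
    {"delta_pos":[0,0,3],"delta_rot":[0,0,0],"hand":1},
    {"delta_pos":[0,-1,3],"delta_rot":[0,0,2],"hand":1},
    {"delta_pos":[0,-2,0],"delta_rot":[0,0,4.3],"hand":1},
    {"delta_pos":[0,-2,0],"delta_rot":[0,0,4.3],"hand":1},
    {"delta_pos":[-0.1,-2,0],"delta_rot":[0,0,4.3],"hand":1},
    {"delta_pos":[-0.1,-2,0],"delta_rot":[0,0,4.3],"hand":1},
    {"delta_pos":[-0.1,-2,0],"delta_rot":[0,0,4.3],"hand":1}
  ]
}}

```text
t: 13.65
eef_pos: [0.5296, 0.2061, 0.1929]
ee_rot: [3.141, -0.001, -2.46]
force: [0.9, -0.0, -5.6]
width: 0.0176
```

>>> {"method": "move_arm", "body": {
  "rows": [
    {"delta_pos":[-0.1,-2,0],"delta_rot":[0,0,4.3],"hand":1},
    {"delta_pos":[-0.1,-2,0],"delta_rot":[0,0,4.3],"hand":1},
    {"delta_pos":[-0.1,-2,0],"delta_rot":[0,0,4.3],"hand":1},
    {"delta_pos":[-0.1,-2,0],"delta_rot":[0,0,4.3],"hand":1},
    {"delta_pos":[-0.1,-2,0],"delta_rot":[0,0,4.3],"hand":1},
    {"delta_pos":[-0.1,-2,0],"delta_rot":[0,0,4.3],"hand":1},
    {"delta_pos":[0,-2,0],"delta_rot":[0,0,4.3],"hand":1},
    {"delta_pos":[0,-2,0],"delta_rot":[0,0,4.3],"hand":1},
    {"delta_pos":[0,-2,0],"delta_rot":[0,0,4.3],"hand":1},
    {"delta_pos":[0,-1,0],"delta_rot":[0,0,4.3],"hand":1}
  ]
}}

```text
t: 14.65
eef_pos: [0.5234, 0.0157, 0.1929]
ee_rot: [3.141, -0.0, -1.71]
force: [0.2, -0.4, -5.9]
width: 0.0178
```

Run:
```python
from h import *
import pickle
s=get_state(); f=grab_frame('wrist'); cv2.imwrite('pics/w9.png',f)
print(s['q'].round(2),s['eef_pos'].round(4),s['ee_rot'].round(4),s['force'].round(2),s['moment'].round(3),s['width'])
pickle.dump(s,open('s9.pkl','wb'))
```

```text
[ 0.4   0.16 -0.4  -0.   -1.02 -0.54] [0.5234 0.0157 0.1929] [ 3.1406e+00 -4.0000e-04 -1.7099e+00] [ 0.15 -0.39 -5.91] [-0.051  0.019  0.044] 0.017797584582367312
```

View pics/w9.png

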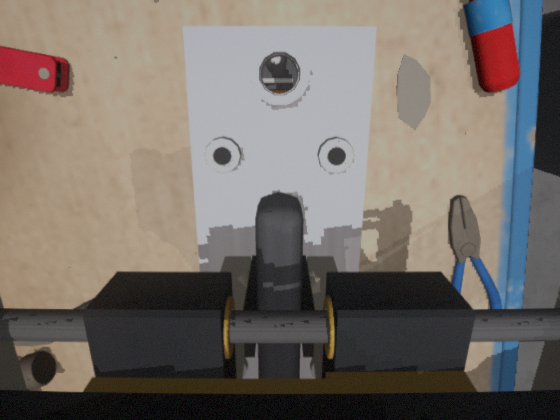

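>>> {"method": "move_arm", "body": {
  "rows": [
    {"delta_pos":[0,-0.35,0],"delta_rot":[0,0,0.15],"hand":1},
    {"delta_pos":[0,-0.35,0],"delta_rot":[0,0,0],"hand":1},
    {"delta_pos":[0,-0.25,0],"delta_rot":[0,0,0],"hand":1},
    {"delta_pos":[0,0,-0.8],"delta_rot":[0,0,0],"hand":1},
    {"delta_pos":[0,0,-0.9],"delta_rot":[0,0,0],"hand":1},
    {"delta_pos":[0,0,-0.9],"delta_rot":[0,0,0],"hand":1},
    {"delta_pos":[0,0,-0.6],"delta_rot":[0,0,0],"hand":1},
    {"delta_pos":[0,0,-0.4],"delta_rot":[0,0,0],"hand":1},
    {"delta_pos":[0,0,0],"delta_rot":[0,0,0],"hand":1},
    {"delta_pos":[0,0,0],"delta_rot":[0,0,0],"hand":1}
  ]
}}

```text
t: 15.7
eef_pos: [0.5244, 0.0079, 0.1571]
ee_rot: [-3.141, -0.0, -1.709]
force: [-0.5, -0.2, -6.0]
width: 0.0177
```

Run:
```python
from h import *
import pickle
s=get_state(); f=grab_frame('wrist'); cv2.imwrite('pics/w10.png',f)
g=grab_frame('side'); cv2.imwrite('pics/s10.png',g)
crop(f,240,30,80,80,7,'c10.png'); crop(g,220,170,150,110,5,'c10s.png')
print(s['eef_pos'].round(4),s['ee_rot'].round(4),s['force'].round(2),s['moment'].round(3),s['width'])
pickle.dump(s,open('s10.pkl','wb'))
```

```text
[0.5244 0.0079 0.1571] [-3.1415e+00 -1.0000e-04 -1.7092e+00] [-0.49 -0.21 -5.99] [ 0.026  0.053 -0.027] 0.01774735775589989
```

View pics/c10.png

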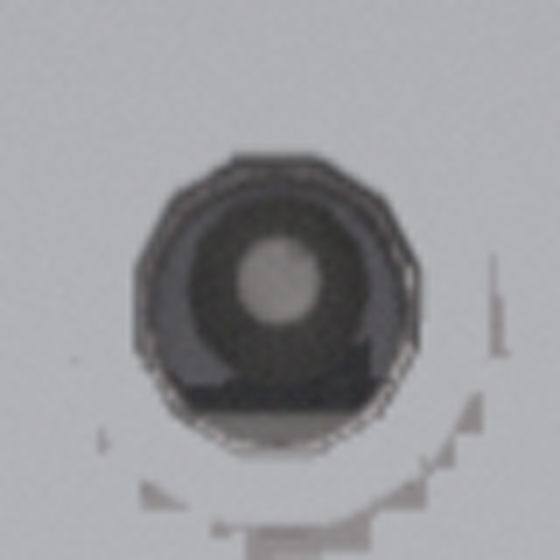

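View pics/c10s.png

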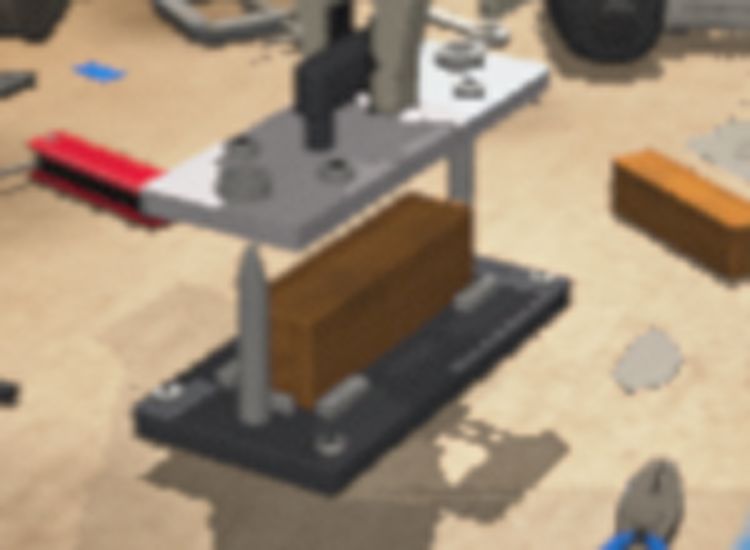

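```bash
cat > chk.py <<'E'
from h import *
K,d,_=cam('top'); c=camera_info('wrist'); T=c['T_tool_cam'];K=c['camera_matrix'];d=c['dist']
def tl(uv,zt,x,y,k): return px2w((K,d,T),uncrop(uv,x,y,k),zt).round(4)
E
python3 - <<'E'
from chk import *
print('hole',tl([(277.5,305.5)],.0232,240,30,7),'pin',tl([(279,280)],.0571,240,30,7))
E
```

```text
hole [[0.0897 0.0009 0.0232]] pin [[0.0924 0.0011 0.0571]]
```

>>> {"method": "move_arm", "body": {
  "rows": [
    {"delta_pos":[-0.03,-0.1,0],"delta_rot":[0,0,0.1],"hand":1},
    {"delta_pos":[-0.03,-0.09,0],"delta_rot":[0,0,0],"hand":1},
    {"delta_pos":[0,0,0],"delta_rot":[0,0,0],"hand":1},
    {"delta_pos":[0,0,-0.2],"delta_rot":[0,0,0],"hand":1},
    {"delta_pos":[0,0,-0.3],"delta_rot":[0,0,0],"hand":1},
    {"delta_pos":[0,0,-0.3],"delta_rot":[0,0,0],"hand":1},
    {"delta_pos":[0,0,-0.3],"delta_rot":[0,0,0],"hand":1},
    {"delta_pos":[0,0,-0.2],"delta_rot":[0,0,0],"hand":1},
    {"delta_pos":[0,0,0],"delta_rot":[0,0,0],"hand":1},
    {"delta_pos":[0,0,0],"delta_rot":[0,0,0],"hand":1}
  ]
}}

```text
t: 16.8
eef_pos: [0.5236, 0.0059, 0.144]
ee_rot: [3.141, -0.0, -1.707]
force: [-0.3, 0.7, -5.0]
width: 0.0179
```

Run:
```python
from h import *
import pickle
s=get_state(); f=grab_frame('wrist'); cv2.imwrite('pics/w11.png',f)
g=grab_frame('side'); cv2.imwrite('pics/s11.png',g)
crop(f,240,30,80,80,7,'c11.png'); crop(g,220,170,150,110,5,'c11s.png')
print(s['eef_pos'].round(4),s['ee_rot'].round(4),s['force'].round(2),s['moment'].round(3),s['width'])
```

```text
[0.5236 0.0059 0.144 ] [ 3.1415e+00 -1.0000e-04 -1.7075e+00] [-0.31  0.68 -4.98] [ 0.017  0.067 -0.014] 0.017881586727314366
```

View pics/c11.png

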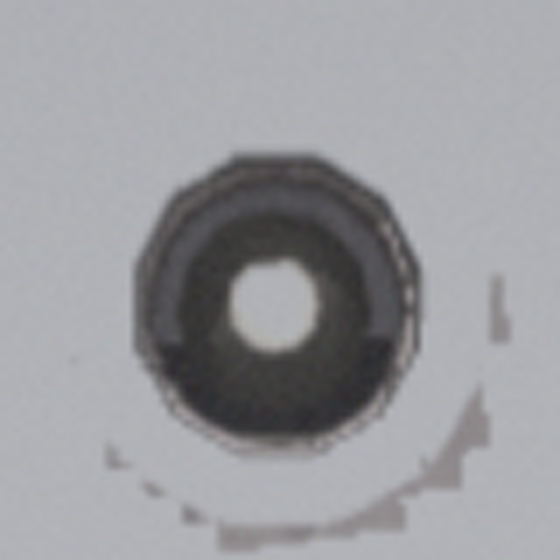

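View pics/c11s.png

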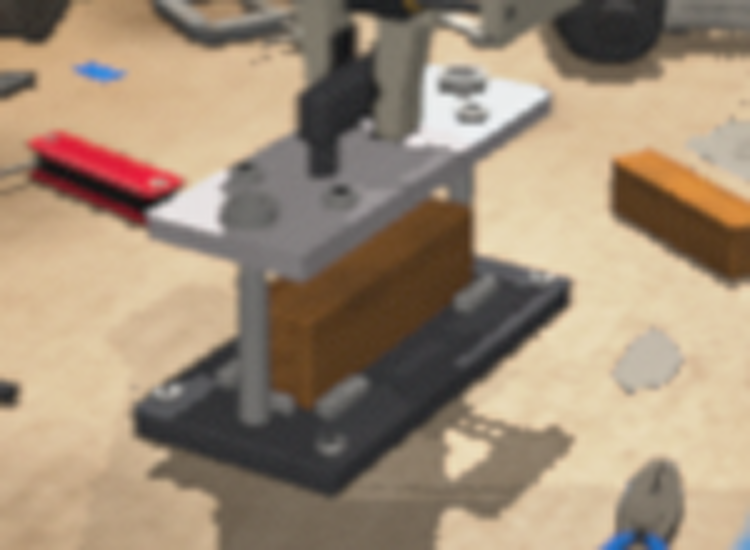

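Run:
```python
from chk import *
print('hole',tl([(277.5,305.5)],.0232,240,30,7),'bottom',tl([(277.5,312)],.0432,240,30,7),'pin',tl([(275,306)],.044,240,30,7))
```

```text
hole [[0.0897 0.0009 0.0232]] bottom [[0.0899 0.001  0.0432]] pin [[0.0903 0.0008 0.044 ]]
```

>>> {"method": "move_arm", "body": {
  "rows": [
    {"delta_pos":[0,-0.04,-0.2],"delta_rot":[0,0,0],"hand":1},
    {"delta_pos":[0,0,-0.25],"delta_rot":[0,0,0],"hand":1},
    {"delta_pos":[0,0,-0.25],"delta_rot":[0,0,0],"hand":1},
    {"delta_pos":[0,0,-0.25],"delta_rot":[0,0,0],"hand":1},
    {"delta_pos":[0,0,-0.25],"delta_rot":[0,0,0],"hand":1},
    {"delta_pos":[0,0,-0.2],"delta_rot":[0,0,0],"hand":1},
    {"delta_pos":[0,0,-0.1],"delta_rot":[0,0,0],"hand":1},
    {"delta_pos":[0,0,0],"delta_rot":[0,0,0],"hand":1},
    {"delta_pos":[0,0,0],"delta_rot":[0,0,0],"hand":1},
    {"delta_pos":[0,0,0],"delta_rot":[0,0,0],"hand":1}
  ]
}}

```text
t: 17.9
eef_pos: [0.5237, 0.0055, 0.1292]
ee_rot: [-3.141, 0.0, -1.708]
force: [-0.1, -0.0, -4.9]
width: 0.0179
```

Run:
```python
from h import *
import pickle
s=get_state(); f=grab_frame('wrist'); cv2.imwrite('pics/w12.png',f)
crop(f,240,30,80,80,7,'c12.png')
print(s['eef_pos'].round(4),s['ee_rot'].round(4),s['force'].round(2),s['moment'].round(3),s['width'])
```

```text
[0.5237 0.0055 0.1292] [-3.1414  0.     -1.7075] [-0.14 -0.05 -4.89] [ 0.002  0.083 -0.03 ] 0.01790718250505315
```

View pics/c12.png

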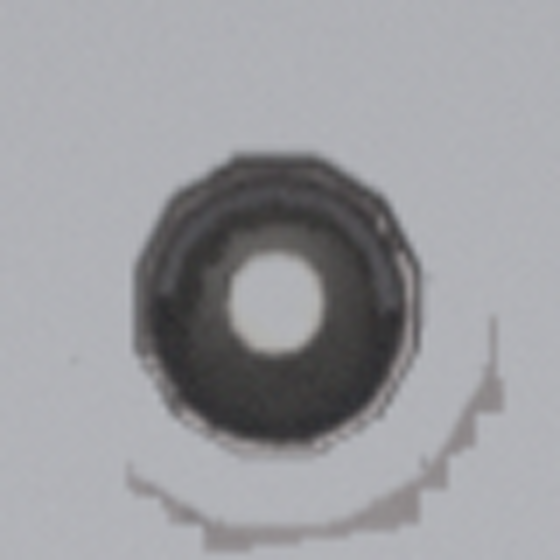

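Run:
```python
from chk import *
print('hole',tl([(277.5,305.5)],.0232,240,30,7),'pin',tl([(276,303)],.0292,240,30,7))
```

```text
hole [[0.0897 0.0009 0.0232]] pin [[0.09   0.0009 0.0292]]
```

>>> {"method": "move_arm", "body": {
  "rows": [
    {"delta_pos":[0,0,-0.2],"delta_rot":[0,0,0],"hand":1},
    {"delta_pos":[0,0,-0.2],"delta_rot":[0,0,0],"hand":1},
    {"delta_pos":[0,0,-0.2],"delta_rot":[0,0,0],"hand":1},
    {"delta_pos":[0,0,-0.2],"delta_rot":[0,0,0],"hand":1},
    {"delta_pos":[0,0,-0.2],"delta_rot":[0,0,0],"hand":1},
    {"delta_pos":[0,0,0],"delta_rot":[0,0,0],"hand":1},
    {"delta_pos":[0,0,0],"delta_rot":[0,0,0],"hand":1},
    {"delta_pos":[0,0,0],"delta_rot":[0,0,0],"hand":1},
    {"delta_pos":[0,0,0],"delta_rot":[0,0,0],"hand":1},
    {"delta_pos":[0,0,0],"delta_rot":[0,0,0],"hand":1}
  ]
}}

```text
t: 18.95
eef_pos: [0.5236, 0.0055, 0.1191]
ee_rot: [-3.141, 0.0, -1.708]
force: [-0.2, 0.2, -6.1]
width: 0.018
```

>>> {"method": "move_arm", "body": {
  "rows": [
    {"delta_pos":[0,0,-0.2],"delta_rot":[0,0,0],"hand":1},
    {"delta_pos":[0,0,-0.2],"delta_rot":[0,0,0],"hand":1},
    {"delta_pos":[0,0,-0.2],"delta_rot":[0,0,0],"hand":1},
    {"delta_pos":[0,0,-0.2],"delta_rot":[0,0,0],"hand":1},
    {"delta_pos":[0,0,-0.2],"delta_rot":[0,0,0],"hand":1},
    {"delta_pos":[0,0,-0.2],"delta_rot":[0,0,0],"hand":1},
    {"delta_pos":[0,0,-0.1],"delta_rot":[0,0,0],"hand":1},
    {"delta_pos":[0,0,-0.1],"delta_rot":[0,0,0],"hand":1},
    {"delta_pos":[0,0,0],"delta_rot":[0,0,0],"hand":1},
    {"delta_pos":[0,0,0],"delta_rot":[0,0,0],"hand":1}
  ]
}}

```text
t: 19.95
eef_pos: [0.5237, 0.0055, 0.1051]
ee_rot: [-3.141, 0.0, -1.708]
force: [0.4, 0.1, -5.3]
width: 0.0176
```

>>> {"method": "move_arm", "body": {
  "rows": [
    {"delta_pos":[0,0,-0.05],"delta_rot":[0,0,0],"hand":1},
    {"delta_pos":[0,0,-0.04],"delta_rot":[0,0,0],"hand":1},
    {"delta_pos":[0,0,-0.03],"delta_rot":[0,0,0],"hand":1},
    {"delta_pos":[0,0,0],"delta_rot":[0,0,0],"hand":1},
    {"delta_pos":[0,0,0],"delta_rot":[0,0,0],"hand":1},
    {"delta_pos":[0,0,0],"delta_rot":[0,0,0],"hand":1},
    {"delta_pos":[0,0,0],"delta_rot":[0,0,0],"hand":1},
    {"delta_pos":[0,0,0],"delta_rot":[0,0,0],"hand":1},
    {"delta_pos":[0,0,0],"delta_rot":[0,0,0],"hand":1},
    {"delta_pos":[0,0,0],"delta_rot":[0,0,0],"hand":1}
  ]
}}

```text
t: 20.95
eef_pos: [0.5237, 0.0055, 0.1042]
ee_rot: [-3.141, 0.0, -1.707]
force: [-3.6, 0.9, 4.9]
width: 0.0177
```

Run:
```python
from h import *
s=get_state(); g=grab_frame('side'); crop(g,220,170,150,110,5,'c13s.png')
print(s['eef_pos'].round(4),s['ee_rot'].round(4),s['force'].round(2),s['moment'].round(3),s['width'])
```

```text
[0.5237 0.0055 0.1042] [-3.1413  0.     -1.7074] [-3.62  0.89  4.9 ] [0.208 1.488 0.015] 0.017732434549019013
```

View pics/c13s.png

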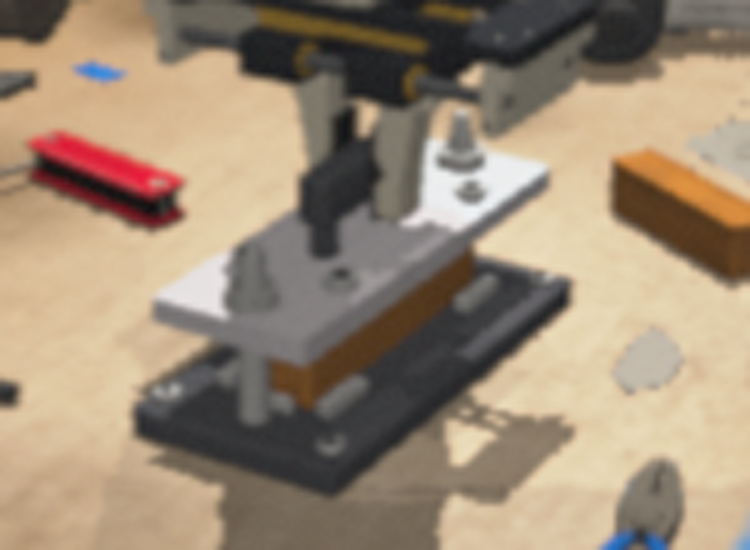

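The plate touched the block at TCP z = 0.1042, which puts its underside at about 0.061. The contact load is about 10 N. I'm releasing it and moving straight up.

>>> {"method": "move_arm", "body": {
  "rows": [
    {"delta_pos":[0,0,0],"delta_rot":[0,0,0],"hand":5},
    {"delta_pos":[0,0,0],"delta_rot":[0,0,0],"hand":5},
    {"delta_pos":[0,0,0],"delta_rot":[0,0,0],"hand":5},
    {"delta_pos":[0,0,0],"delta_rot":[0,0,0],"hand":5},
    {"delta_pos":[0,0,1],"delta_rot":[0,0,0],"hand":5},
    {"delta_pos":[0,0,3],"delta_rot":[0,0,0],"hand":5},
    {"delta_pos":[0,0,4],"delta_rot":[0,0,0],"hand":5},
    {"delta_pos":[0,0,4],"delta_rot":[0,0,0],"hand":5},
    {"delta_pos":[0,0,0],"delta_rot":[0,0,0],"hand":5},
    {"delta_pos":[0,0,0],"delta_rot":[0,0,0],"hand":5}
  ]
}}

```text
t: 22.0
eef_pos: [0.5241, 0.0057, 0.2256]
ee_rot: [-3.139, 0.002, -1.708]
force: [0.5, -0.5, 0.6]
width: 0.0501
```

Run:
```python
from h import *
import pickle
s=get_state(); f=grab_frame('wrist'); cv2.imwrite('pics/w14.png',f)
g=grab_frame('side'); crop(g,220,170,150,110,5,'c14s.png')
print(s['eef_pos'].round(4),s['ee_rot'].round(4),s['force'].round(2),s['width'])
pickle.dump(s,open('s14.pkl','wb'))
```

```text
[0.5241 0.0057 0.2256] [-3.1386e+00  1.8000e-03 -1.7076e+00] [ 0.53 -0.52  0.6 ] 0.050133183041516406
```

View pics/w14.png

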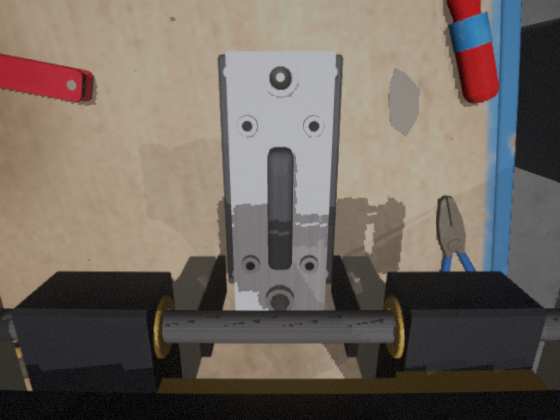

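View pics/c14s.png

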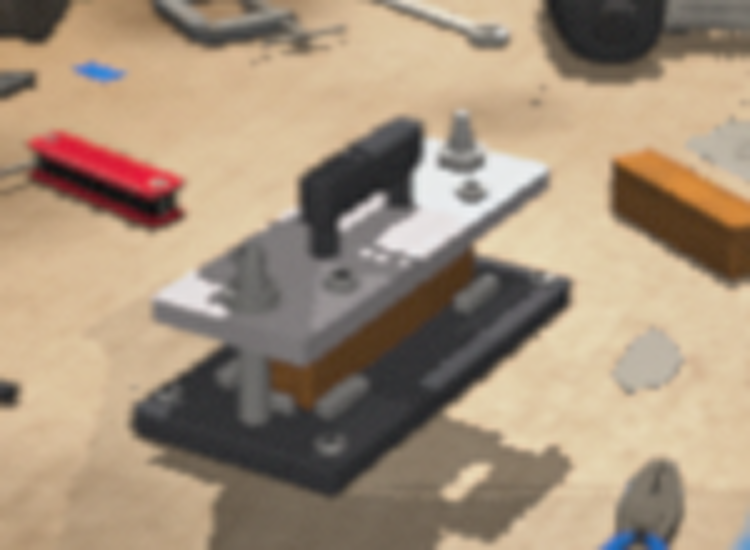

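The side view shows the plate lying flat on the block with both pins through their collars. The gripper is clear. I'm handing the job in.

Run:
```python
from h import *
print(job_done()); print(get_state()['t'])
```

```text
the job is handed in; nothing more can be done
None
the job is handed in; nothing more can be done
```

The larger beech block is in the jig's nest and let go. The drill plate was lowered level over both guide pins, held until it lay on the block, then released. I handed the job in after about 22 s; no verdict was reported.

**Block:** The wrist picture after release put it within about 1 mm across, 1 mm along and 0.005 rad of the jig.

**Plate:** Nothing touched while it went over the pins. It met the block at TCP z = 0.104, so its underside is about 61 mm above the bench, as specified. The contact load was about 10 N. After release, the side and wrist pictures show it flat, with both pins through their collars and the gripper clear at z = 0.226. I judged this last check by eye and did not measure it.

**Other tools:** I never went near the pliers or the hex-key set. I did not measure their positions again at the end.

**Disagreement:** The top and wrist cameras differed by up to about 2 mm, which is within the stated calibration. I used the wrist camera's relative readings for both fits.

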